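# Bolt the instrument chassis into its assembly jig

### The arm

A 7-joint arm with a two-finger parallel gripper is mounted at the origin on the work surface. World frame = base frame: x ahead of the robot, y to its left, z up, the work surface at z = 0. Lengths are in mm, angles in degrees, forces in N, time in s.
With the tool pointing down it reaches from about 400 to 850 mm from the base axis. Payload 4.4 kg.
Tool frame: the origin (TCP) lies at the very end of the fingers, on their centre line; the grasp point (between the pads) lies arm.hold_point_z behind it (arm.hold_point_z is the distance from the TCP to the grasp point, in mm); z points along the fingers, y is the direction in which the jaws open and shut (so a half turn about z gives the same grasp; the last joint's range is limited). The gripper opens to 94 mm and grips with 3 to 60 N. Pads are 16 mm wide; open, the fingers measure 119 mm over their backs; the gripper's body (75 mm by 177 mm) begins 78 mm behind the grasp point.
Start: joints at [-74.645, 36.005, 2.206, 86.941, -1.547, 57.084, -1.146], TCP at [212.939, 614.146, 205.478] pointing down, gripper open.
Joint ranges: [-175.42, 175.42], [-21.48, 121.26], [-71.46, 75.88], [10.55, 141.38], [-63.04, 243.04], [13.31, 113.54], [-168.57, 168.57]. Speed limits (degrees/s): [147.25, 147.25, 180, 180, 180, 180, 180].

### API

Orientations are given as [roll, pitch, yaw] about the fixed x, y, z axes, in that order (R = Rz(yaw) Ry(pitch) Rx(roll)).
In Python, from station import status, viewer, workorder, arm gives the robot as it stands.
- The arm moves only by the shell command python3 -m jog 'ROWS' [OPENING]. ROWS is JSON, a list of rows, each a list of 4 numbers: the shift along the world's x, y, z in m, then the turn about the world's z in rad. A call has 1 to 20 rows; each row shifts and turns the pose as measured when the row begins; what a row does not reach is not made up. A row lasts 1/12 s, in which the tool goes at most 41.7 mm and 7.16 degrees, less where a joint would pass 70% of its speed; a pose out of reach is approached as far as the arm can. A call is refused whole if a number of a shift passes 0.0417 or a number of a turn 0.125, either way. A call with a gripper value outside its range is refused whole. OPENING is the gripper's target within -1 to 1 (fully open at 1, half-way at 0, shut at -1), set as the call begins (- or left out, the last holds). The fingers move at their own pace and stop on an object; the grip force is fixed at half the most. Time passes only in rows, so rows that do not move let the fingers close. It gives the time, the measured TCP pose, the force and the opening at its end, in the units of the state.
- status.sense(): the state, without advancing time (a new reading comes with each control period).
- viewer.read_camera(name): name is "scene" or "top"; returns a dict with "image" (400x640x3 uint8, red, green, blue), "intrinsics" (3x3 intrinsics, pixels), "D" ([k1, k2, p1, p2, k3] as OpenCV has them; the pictures are not rectified), "R" (3x3) and "t" (3): a world point X has camera coordinates R X + t. Camera axes: x right, y down, z forward; pixel columns grow to the right and rows downward; lengths in mm; the calibration is good to about 2 mm. A picture is of the moment at which its call begins. There is no depth.
- workorder.finish_job(): hands the job in, once; it reports no verdict.
The state is a dict: "time": time; "joint_positions": joint angles; "joint_velocities": joint speeds; "joint_efforts": joint torques, N m; "position": TCP position; "ee_rot": TCP orientation; "contact_force": force on the tool from outside, world axes, zero at the start; "wrist_torque": the same for the moment, N m; "opening": finger opening in mm.
Only numpy, scipy, OpenCV 4.12 (cv2) and the standard library are available. Lean on these libraries where they do the work, as an engineer would, in place of code of your own. Each camera call takes 0.05 s, during which the arm holds its last target. There are 200 camera calls.

### The job

Lock the instrument chassis into its assembly jig: with one fingertip press the yellow spring catch right down, and while you keep it held down, push the orange tab of the bolt with the other finger until the bolt is fully home through the blue lug of the chassis. Then let go, so that the catch springs back up and locks the bolt. Push only, grasp and lift nothing, and leave the solder reel, the jar and the screwdriver where they are.

Things in the scene. Friction and masses are not known exactly. Their poses are not given: they have to be found in the camera images.
- jig: Fixed jig: dark steel plate 270 x 290 x 12 mm carrying the aluminium chassis. Origin on the bench, right below the tab's pushed face as it is with the bolt fully back; z up. The bolt lies along y through the origin and is pushed to +y. Chassis on the +x side: deck 38 mm above the bench from x = 35 to 195 mm; board and collars on it from x = 80 mm, up to 68 mm high. Plate free at x below -16 mm.
- lug (a point): Middle of the top of the chassis's blue keeper lug, at y = 68 mm of the jig, 39 mm above the bench; the lug is 10 mm thick along y. The bolt's nose goes through it. An aluminium guide, 37 mm high, stands before it at y = 43 to 52 mm. Elsewhere along the bolt the fixed parts are at most 40 mm high. Axes as the jig's.
- tab_face (a point): Orange upright tab of the bolt: middle of the face to push, 58 mm above the bench; moves with the bolt, axes as the jig's. The face looks to the jig's -y, towards the catch plate. Tab 28 mm wide (x), 8 mm thick (from this face to +y), from 32 to 72 mm above the bench. The bolt bar, 12 mm wide, top 32 mm above the bench, runs on from the tab to below the catch plate.
- bolt (a joint): Slide of the bolt, m: 0 fully back, 0.030 fully home in the lug (stop), towards the jig's +y. It starts at 0 to 0.002. With the catch up it is blocked at about 0.0025. Friction about 2 N; it stays where it is left. From 0.027 on the catch can spring up again and locks it.
- catch_plate (a point): Centre of the top of the flat yellow catch plate, 50 mm above the bench when up, 43 mm when fully down; moves with it, axes as the jig's. Plate 26 mm wide (x), 78 mm long (along the bolt, y), 5 mm thick: from y = -110 to -32 mm of the jig. So the tab's face is 32 mm from its near end with the bolt back, 62 mm with it home. A fingertip can slide along it while pressing.
- catch (a joint): How far the catch is pressed straight down, m: 0 up (at rest), 0.007 fully down (stop). It frees the bolt from about 0.004 on. Spring: about 3 N to start, 6.5 N fully down; when let go it springs up if the bolt is fully back or fully home.
- reel_mid (a point): Centre of the loose solder reel standing on its flange: green flanges 55 mm across, 45 mm high, 125 to 300 g; the point is 22.5 mm above the bench. Bystander, on the robot's side of the bolt.
- jar_mid (a point): Centre of the loose amber jar with black lid: 44 mm across, 55 mm high; the point is 27.5 mm above the bench. Bystander, on the robot's side of the bolt.
- driver: Loose screwdriver lying on the bench, 160 mm long, red handle. Bystander, beside the jig beyond the catch's end; origin near its middle at bench level.

How it is judged (in metres and radians):
On the way, in this order (a step that is already met when the one before it is completed fails the run):
1. a finger presses the catch down while the bolt is still back (contact force between the fingers and catch above 0.5 N and value of joint catch above 0.004 m and value of joint bolt below 0.008 m), for 0.05 s.
2. the bolt is on its way (10 to 24 mm) with the catch held down by a finger (contact force between the fingers and catch above 0.5 N and value of joint catch above 0.0035 m and value of joint bolt between 0.01 and 0.024 m), for 0.02 s.
3. the bolt is home with the catch still held down by a finger (contact force between the fingers and catch above 0.5 N and value of joint catch above 0.0035 m and value of joint bolt above 0.0265 m), for 0.05 s.
At the end, for the whole second after the job is handed in: The bolt is home (at least 26.5 of 30 mm), the catch has sprung back up (within 1.5 mm), and the reel, jar and screwdriver are within 15 mm of where they stood (value of joint bolt above 0.0265 m and value of joint catch below 0.0015 m and distance of each of reel_mid, jar_mid, driver from where it was at the start of the episode below 0.015 m); the robot touches nothing.
It fails at once if the solder reel is pushed away, lifted or carried (more than 15 mm) (distance of reel_mid from where it was at the start of the episode above 0.015 m).
It fails at once if the jar is pushed away, lifted or carried (more than 15 mm) (distance of jar_mid from where it was at the start of the episode above 0.015 m).
It fails at once if the screwdriver is pushed away, lifted or carried (more than 15 mm) (distance of driver from where it was at the start of the episode above 0.015 m).
It also fails if it takes over 32 s, if anything falls off the work surface, if the arm or the gripper's body presses on something with over 40 N, if the wrist force passes 120 N, or if a joint passes its speed limit or range.

## Working session

There is one attempt and no reset: what is moved stays moved. The work goes in short steps, Python scripts to look and compute and a shell command to move; the robot and the scene stay as the last step left them, time stands still between calls to the robot, and variables do not carry over. Pictures are saved under pics/ and viewed, about 8 in all and at most 12, crops included, and the job is handed in when it is done.

```bash
mkdir -p pics
cat > h.py <<'E'
import numpy as np, cv2, pickle
from station import status, viewer, workorder, arm
def grab(n):
    c=viewer.read_camera(n); c={k:np.array(v) for k,v in c.items()}; return c
def ray(c,px,z):
    p=cv2.undistortPoints(np.array(px,float).reshape(-1,1,2),c['intrinsics'].astype(float),c['D'].astype(float)).reshape(-1,2)
    d=np.c_[p,np.ones(len(p))]@c['R']; o=-c['R'].T@c['t']
    return o+d*((z-o[2])/d[:,2])[:,None]
def proj(c,P):
    return cv2.projectPoints(np.array(P,float).reshape(-1,3),cv2.Rodrigues(c['R'].astype(float))[0],c['t'].astype(float),c['intrinsics'].astype(float),c['D'].astype(float))[0].reshape(-1,2)
def save(c,f): cv2.imwrite(f,cv2.cvtColor(c['image'].astype(np.uint8),cv2.COLOR_RGB2BGR))
E
python3 - <<'E'
from h import *
s=status.sense(); print(s['time'],s['position'],s['ee_rot'],s['opening'],arm.hold_point_z)
for n in('scene','top'):
    c=grab(n); save(c,f'pics/{n}0.png'); pickle.dump(c,open(f'{n}0.pkl','wb')); print(n,-c['R'].T@c['t'])
E
```

```text
0.0 [212.73034712 613.49531759 204.58239063] [-1.79893769e+02  3.14147664e-03  1.60875209e+02] 93.71247679076451 18.8
scene [1309.55475421   24.6784272   508.30894183]
top [562.82945122 -19.23247181 897.40802895]
```

View pics/top0.png

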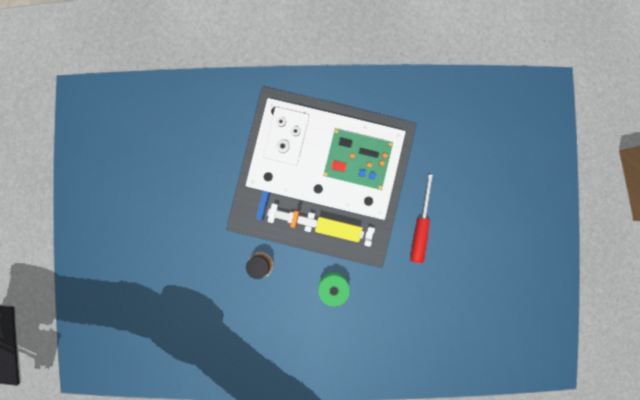

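View pics/scene0.png

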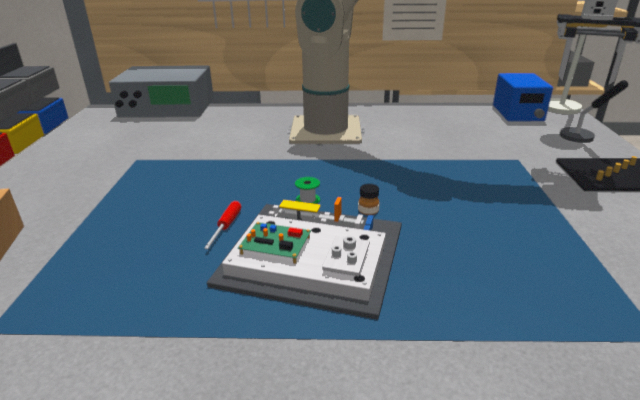

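The jig lies mid-bench with the bolt along the image's left-right axis. In the top view the yellow plate is at about (339,229), the orange tab at (295,219) and the blue lug at (263,206). The jar is at (259,265), the reel at (334,290) and the driver at (421,235). Next I'll measure them.

```bash
cat > m.py <<'E'
from h import *
def blob(c,lo,hi,roi):
    hsv=cv2.cvtColor(c['image'].astype(np.uint8),cv2.COLOR_RGB2HSV)
    m=cv2.inRange(hsv,lo,hi); x0,y0,x1,y1=roi; k=np.zeros_like(m); k[y0:y1,x0:x1]=m[y0:y1,x0:x1]
    n,l,st,ce=cv2.connectedComponentsWithStats(k); i=1+np.argmax(st[1:,4])
    r=cv2.minAreaRect(np.argwhere(l==i)[:,::-1].astype(np.float32)); return st[i],ce[i],r
if __name__=='__main__':
    t,s=[pickle.load(open(n+'0.pkl','rb')) for n in('top','scene')]
    Y=((22,150,120),(34,255,255)); O=((5,150,120),(16,255,255)); B=((105,170,80),(125,255,255))
    for nm,c,col,roi,z in(('yel',t,Y,(300,200,380,260),50),('org',t,O,(285,205,303,232),72),('lug',t,B,(250,185,275,225),39),
                        ('yel',s,Y,(270,195,330,220),50),('org',s,O,(330,190,345,225),72),('lug',s,B,(355,210,380,240),39)):
        st,ce,r=blob(c,*col,roi); b=cv2.boxPoints(r); print(nm,st,ce.round(1),'ctr',ray(c,ce,z)[0].round(1),'\n',ray(c,b,z)[:,:2].round(1).tolist())
    for nm,px,z in(('jar',(259,266),55),('reel',(334,290.5),45)): print(nm,ray(t,px,z)[0].round(1))
E
python3 m.py
python3 - <<'E'
from h import *
t,s=[pickle.load(open(n+'0.pkl','rb'))['image'].astype(np.uint8) for n in('top','scene')]
a=cv2.resize(t[180:280,240:400],(800,500),interpolation=2)[:300]; b=cv2.resize(s[170:250,255:415],(800,400),interpolation=2)[:300]
cv2.imwrite('pics/crop0.png',np.vstack([a,b])[:,:,::-1])
E
```

```text
yel [316 217  46  24 637] [338.2 228.9] ctr [528.7 -43.6  50. ] 
 [[525.7, -3.6], [550.2, -9.8], [531.5, -83.6], [507.0, -77.3]]
org [291 211   8  16  33] [295.2 218.1] ctr [548.5  28.7  72. ] 
 [[535.5, 36.5], [561.4, 30.2], [559.6, 22.8], [533.7, 29.1]]
lug [265 194   2   2   2] [265.5 194.5] ctr [589.5  81.9  39. ] 
 [[590.3, 81.0], [590.3, 81.0], [588.6, 82.8], [588.6, 82.8]]
yel [279 200  41  12 320] [299.6 205.6] ctr [531.3 -40.5  50. ] 
 [[537.2, -80.5], [504.0, -81.7], [524.1, -1.8], [556.0, -3.1]]
org [335 197   6  24  93] [336.9 207.7] ctr [575.9  32.1  72. ] 
 [[535.7, 28.7], [535.7, 38.3], [618.3, 37.3], [618.4, 28.5]]
lug [365 216   8  13  73] [368.7 222.3] ctr [573.6  92.1  39. ] 
 [[593.3, 83.6], [548.7, 89.2], [551.4, 100.6], [595.7, 94.5]]
jar [466.9  92.5  55. ]
reel [422.2 -35.4  45. ]
```

View pics/crop0.png

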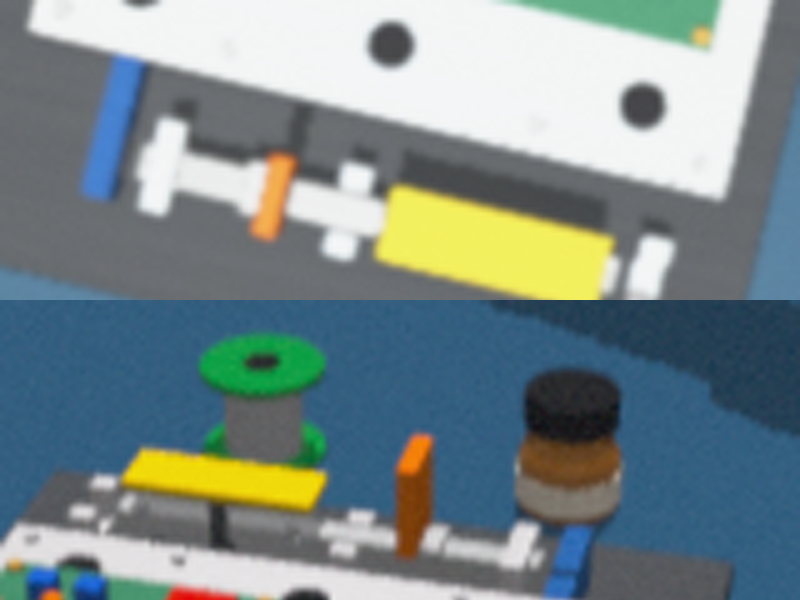

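Plate, tab and axis agree with the given sizes (tilt 14.2°, plate 76 x 25 mm, jig origin about (546.5, 26)). The crop confirms the layout, and low white posts stand between the plate and the tab. I'll open the jaws to 62 mm, turn by +4.9°, and put the front finger just behind the tab with the TCP at jig y = -51.5, which is world (534, -24).

```bash
python3 -m jog '[[0.0178,-0.0354,0,0.0086],[0.0178,-0.0354,0,0.0086],[0.0178,-0.0354,0,0.0086],[0.0178,-0.0354,0,0.0086],[0.0178,-0.0354,0,0.0086],[0.0178,-0.0354,0,0.0086],[0.0178,-0.0354,0,0.0086],[0.0178,-0.0354,0,0.0086],[0.0178,-0.0354,0,0.0086],[0.0178,-0.0354,0,0.0086],[0.0178,-0.0354,0,0],[0.0178,-0.0354,0,0],[0.0178,-0.0354,0,0],[0.0178,-0.0354,0,0],[0.0178,-0.0354,0,0],[0.0178,-0.0354,0,0]]' 0.32
```

```text
time: 1.43
position: [493.2, 26.9, 199.7]
ee_rot: [-179.8, -0.5, 167.3]
contact_force: [1.0, 0.8, -1.0]
opening: 62.2
```

```bash
python3 -m jog '[[0.021,-0.026,-0.02,-0.013],[0.018,-0.023,-0.03,-0.01],[0,0,-0.03,0],[0,0,-0.025,0],[0,0,0,0],[0,0,0,0]]'
cat > look.py <<'E'
import sys
from m import *
n=sys.argv[1]
t,s=grab('top'),grab('scene')
a=cv2.resize(t['image'].astype(np.uint8)[180:260,240:400],(800,400),interpolation=2)[:300]; b=cv2.resize(s['image'].astype(np.uint8)[150:230,255:415],(800,400),interpolation=2)[:300]
cv2.imwrite(f'pics/{n}.png',np.vstack([a,b])[:,:,::-1])
q=status.sense(); p=np.array(q['position']); print(q['time'],p.round(1),np.round(q['ee_rot'],2),np.round(q['contact_force'],1))
y=np.array([.245,.969]);d=p[:2]-[546.5,26]; print('jig y',d@y,'x',d@[.969,-.245])
E
python3 look.py c1
```

```text
time: 1.93
position: [537.5, -38.3, 92.6]
ee_rot: [-179.6, 0.0, 164.8]
contact_force: [0.2, -0.3, 0.2]
opening: 62.3
2.0333 [538.  -37.7  93.7] [-1.7962e+02  1.0000e-01  1.6488e+02] [-1.  -0.3  0. ]
jig y -63.793779598192934 x 7.396179639707984
```

View pics/c1.png

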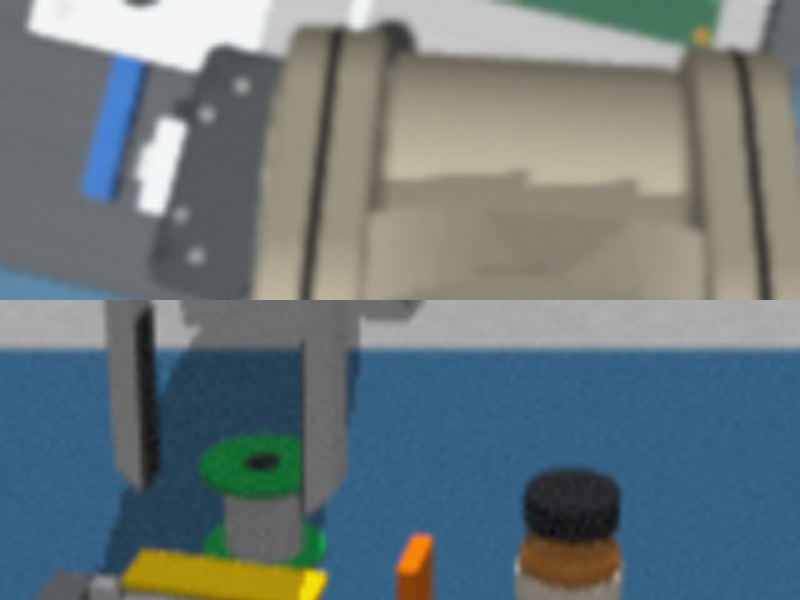

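The fingers (scene crop, tips at about (135,485) and (320,510)) straddle the plate's line and are above the tab. The TCP is 12 mm too far back and 7 mm to +x, so I'll correct that in small rows.

```bash
python3 -m jog '[[-0.002,0.007,0,0.008],[-0.002,0.006,0,0.008],[0,0,0,0],[0,0,0,0]]'; python3 look.py c2
```

```text
time: 2.37
position: [536.2, -20.5, 98.8]
ee_rot: [-179.8, 0.5, 166.1]
contact_force: [-0.9, -0.8, 1.6]
opening: 61.9
2.4667 [536.3 -20.9  98.5] [-179.8     0.51  166.1 ] [ 0.1 -0.1  0.8]
jig y -47.91082198578109 x 1.5619216127673352
```

```bash
python3 -m jog '[[-0.001,-0.002,-0.008,0],[-0.001,-0.001,-0.009,0],[0,0,-0.009,0],[0,0,-0.006,0],[0,0,-0.002,0],[0,0,0,0]]'; python3 look.py c3
```

```text
time: 2.97
position: [533.5, -25.1, 60.5]
ee_rot: [-179.8, 0.5, 166.0]
contact_force: [-0.2, 0.0, -0.1]
opening: 61.8
3.0667 [533.9 -25.1  61.2] [-179.77    0.53  166.03] [0.3 0.5 0.3]
jig y -52.601328757165206 x 0.30416082238115816
```

View pics/c3.png

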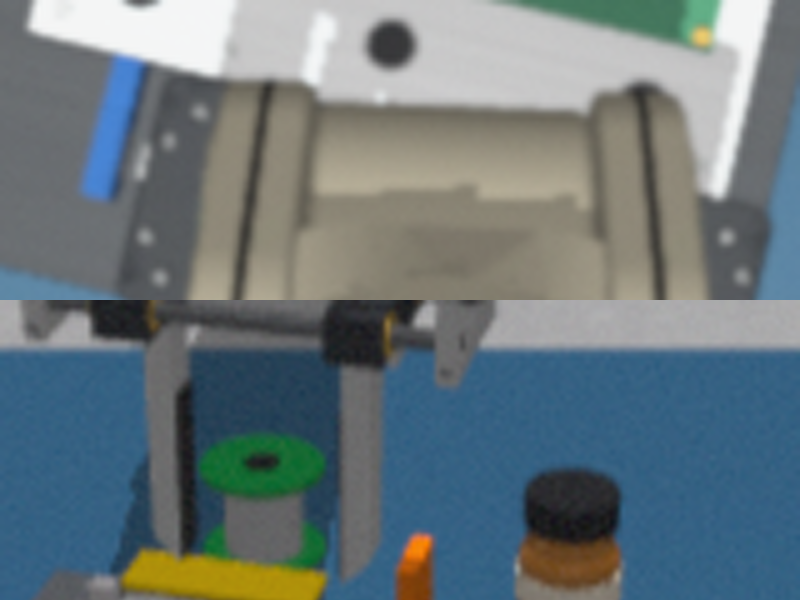

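In the scene crop the front fingertip at (350,580) hangs between the plate end (325) and the tab (398), and the rear tip at (180,555) is over the plate. Now press down.

```bash
python3 -m jog '[[0,0,-0.006,0],[0,0,-0.006,0],[0,0,-0.004,0],[0,0,-0.003,0],[0,0,-0.003,0],[0,0,-0.003,0]]'; python3 look.py c4
```

```text
time: 3.57
position: [535.6, -25.8, 41.3]
ee_rot: [-179.8, 0.8, 166.0]
contact_force: [-9.4, 2.9, 45.7]
opening: 62.4
3.6667 [535.6 -25.7  41.7] [-179.81    0.79  165.96] [-8.2  1.9 36.8]
jig y -52.76637746651754 x 2.087382876684946
```

The catch is on its stop, pressed harder than needed. I'll ease off, then push along +y jig.

```bash
python3 -m jog '[[0,0,0.0005,0],[0,0,0,0]]'; python3 -m jog '[[0.0007,0.003,-0.0003,0],[0.0007,0.003,-0.0003,0]]'; python3 look.py c5
```

```text
time: 3.83
position: [535.3, -25.2, 45.2]
ee_rot: [-179.9, 0.8, 166.0]
contact_force: [-0.6, -0.5, 3.6]
opening: 62.0
time: 4.0
position: [536.6, -21.6, 45.9]
ee_rot: [-179.7, 0.9, 165.8]
contact_force: [-0.8, -2.9, 5.6]
opening: 62.1
4.1 [536.8 -21.   45.6] [-179.76    0.92  165.89] [-0.6 -3.   3.9]
jig y -47.9212290000805 x 2.076220311253227
```

View pics/c5.png

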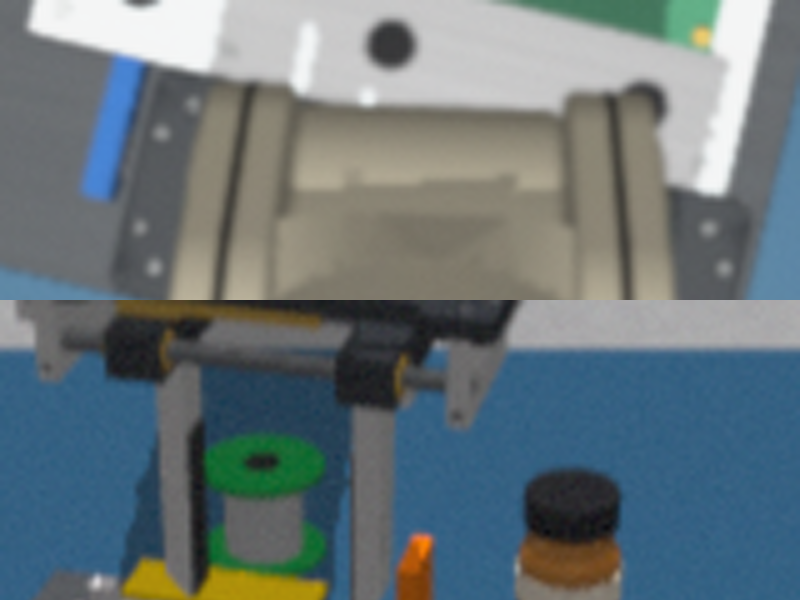

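The rear tip is on the plate and the front finger is a few mm from the tab. The catch is only partly down at z = 45.6, so I'll press again before pushing.

```bash
python3 -m jog '[[0,0,-0.003,0],[0,0,-0.0015,0],[0,0,-0.001,0]]'; python3 -m jog '[[0.0004,0.0015,-0.0008,0],[0.0004,0.0015,-0.0008,0],[0.0004,0.0015,-0.0008,0]]'
```

```text
time: 4.35
position: [537.0, -21.3, 42.4]
ee_rot: [-179.8, 0.9, 165.8]
contact_force: [-4.9, -0.5, 22.0]
opening: 61.9
time: 4.6
position: [537.0, -21.1, 42.6]
ee_rot: [-179.5, 0.9, 165.7]
contact_force: [-3.1, -4.3, 13.2]
opening: 62.0
```

```bash
python3 -m jog '[[0.0006,0.003,-0.0008,0],[0.0006,0.003,-0.0008,0],[0.0006,0.003,-0.0008,0],[0.0006,0.003,-0.0008,0]]'; python3 look.py c6
```

```text
time: 4.93
position: [537.3, -21.1, 42.2]
ee_rot: [-178.8, 0.9, 165.2]
contact_force: [-2.4, -6.4, 12.4]
opening: 61.9
5.0333 [537.3 -21.1  42.2] [-178.74    0.93  165.2 ] [-3.1 -6.8 13.9]
jig y -47.88547932553129 x 2.5878842426810045
```

The tip is held by friction on the plate, so I need a larger push and slightly less press.

```bash
python3 -m jog '[[0.0012,0.006,-0.0005,0.004],[0.0012,0.006,-0.0005,0.004]]'; python3 -m jog '[[0.0012,0.007,-0.0005,0.004],[0.0012,0.007,-0.0006,0.004]]'
```

```text
time: 5.2
position: [538.5, -16.3, 42.1]
ee_rot: [-178.3, 0.9, 165.3]
contact_force: [-1.7, -5.2, 8.8]
opening: 61.8
time: 5.37
position: [540.3, -9.2, 41.9]
ee_rot: [-177.9, 1.0, 165.5]
contact_force: [-1.7, -7.9, 12.1]
opening: 62.0
```

```bash
python3 -m jog '[[0.0012,0.007,-0.0005,0.002],[0.0012,0.007,-0.0005,0]]';python3 look.py c7
```

```text
time: 5.53
position: [542.2, -1.7, 41.8]
ee_rot: [-177.5, 1.0, 165.3]
contact_force: [-2.5, -7.2, 9.7]
opening: 62.2
5.6333 [542.5  -0.6  41.7] [-177.53    1.05  165.43] [-2.2 -5.3  9.6]
jig y -26.733211215017754 x 2.586374201040666
```

View pics/c7.png

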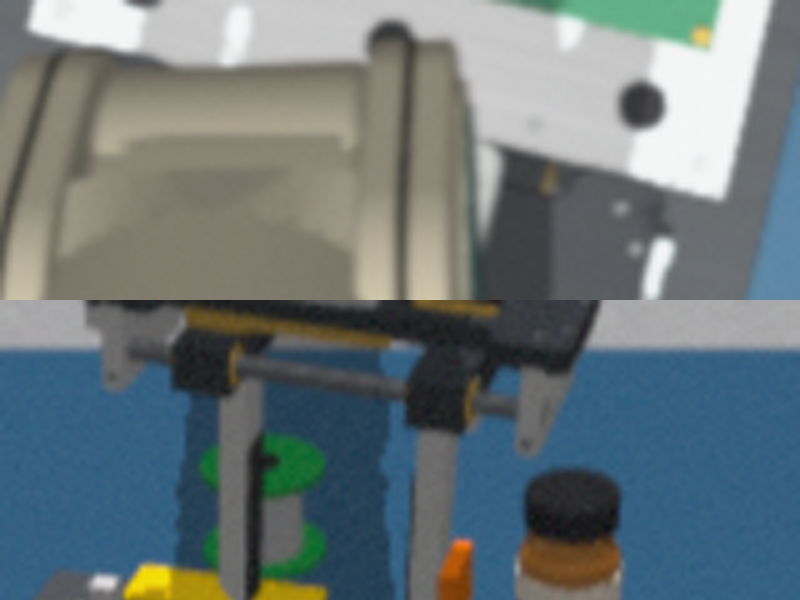

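The tab has moved about 16 mm (438 px against 398) with the finger on it, and the rear tip is well on the plate. Continue.

```bash
python3 -m jog '[[0.0012,0.007,-0.0005,0.002],[0.0012,0.007,-0.0005,0]]';python3 -m jog '[[0.0012,0.007,-0.0005,0.002],[0.0012,0.007,-0.0005,0]]'
```

```text
time: 5.8
position: [544.1, 6.3, 41.5]
ee_rot: [-177.1, 1.1, 165.2]
contact_force: [-2.9, -7.3, 10.1]
opening: 62.4
time: 5.97
position: [545.3, 11.4, 41.5]
ee_rot: [-176.5, 1.1, 165.1]
contact_force: [-4.8, -19.4, 16.2]
opening: 61.9
```

The force jumped to 19 N at TCP y = -14.4, close to the predicted -13.5 for the stop. I'll hold there and look.

```bash
python3 -m jog '[[0.0008,0.006,-0.0005,0.002],[0.0008,0.006,-0.0005,0]]';python3 look.py c8
```

```text
time: 6.13
position: [545.0, 11.0, 42.2]
ee_rot: [-175.7, 1.1, 164.8]
contact_force: [-4.9, -13.1, 14.0]
opening: 61.9
6.2333 [545.   11.   42.2] [-175.68    1.08  164.82] [ -4.5 -12.5  13.4]
jig y -14.918244921410599 x 2.218710124937305
```

View pics/c8.png

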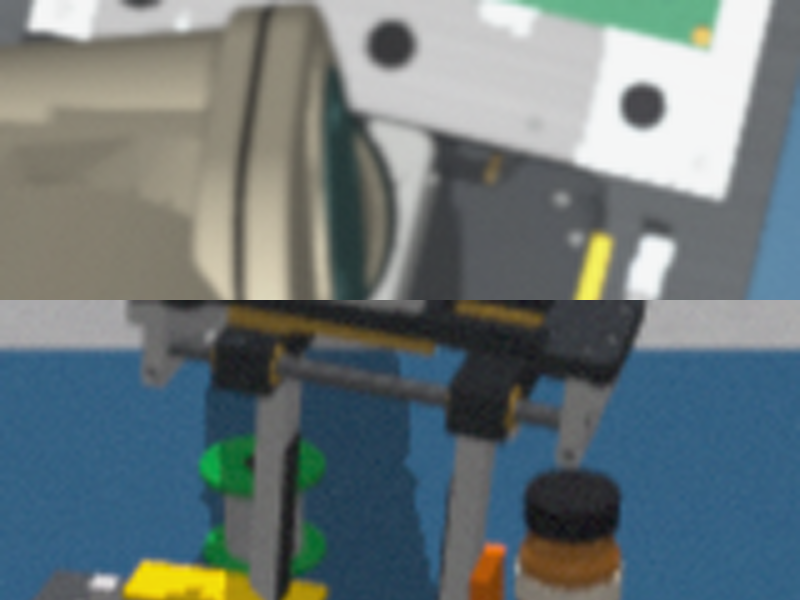

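The tab is now at 472 px against 398 at the start, about 29 mm of travel, and the rear tip is still on the plate. The bolt is at its stop, so I'll back off a little and lift.

```bash
python3 -m jog '[[-0.0003,-0.0015,0.002,0],[0,0,0.006,0],[0,0,0.012,0],[0,0,0.02,0],[0,0,0.03,0],[0,0,0.03,0],[0,0,0.03,0],[0,0,0.03,0],[-0.03,0.02,0.02,0],[-0.035,0.03,0,0],[-0.035,0.035,0,0],[-0.035,0.035,0,0],[-0.03,0.035,0,0],[0,0.035,0,0],[0,0.035,0,0],[0,0.035,0,0],[0,0.03,0,0],[0,0,0,0],[0,0,0,0]]'
python3 - <<'E'
from m import *
t,s=grab('top'),grab('scene')
a=cv2.resize(t['image'].astype(np.uint8)[180:300,240:440],(800,480),interpolation=2)[:300]; b=cv2.resize(s['image'].astype(np.uint8)[170:250,205:405],(800,320),interpolation=2)[:300]
cv2.imwrite('pics/c9.png',np.vstack([a,b])[:,:,::-1])
Y=((22,150,120),(34,255,255)); O=((5,150,120),(16,255,255));R=((0,170,100),(4,255,255));G=((60,150,60),(75,255,255))
t0,s0=[pickle.load(open(n+'0.pkl','rb')) for n in('top','scene')]
for nm,a,c,col,roi in(('yel',s0,s,Y,(270,195,330,220)),('orgS',s0,s,O,(328,190,360,225)),('orgT',t0,t,O,(270,195,303,232)),('yelT',t0,t,Y,(300,200,380,260)),('drv',t0,t,R,(405,200,440,270)),('reel',t0,t,G,(310,265,355,310))):
    print(nm,*[(blob(q,*col,roi)[0].tolist(),blob(q,*col,roi)[1].round(1)) for q in(a,c)])
    if nm=='orgT': print([ray(q,blob(q,*col,roi)[1],72)[0].round(1) for q in(a,c)])
print(status.sense()['contact_force'])
E
```

```text
time: 7.82
position: [379.4, 307.1, 225.3]
ee_rot: [-176.4, 0.7, 165.6]
contact_force: [1.0, -0.6, -0.3]
opening: 61.8
yel ([279, 200, 41, 12, 320], array([299.6, 205.6])) ([280, 200, 40, 13, 321], array([299.7, 205.6]))
orgS ([335, 197, 6, 24, 93], array([336.9, 207.7])) ([349, 199, 7, 24, 116], array([351.4, 210. ]))
orgT ([291, 211, 8, 16, 33], array([295.2, 218.1])) ([275, 207, 8, 17, 42], array([279.3, 214.6]))
[array([548.5,  28.7,  72. ]), array([554.5,  55.2,  72. ])]
yelT ([316, 217, 46, 24, 637], array([338.2, 228.9])) ([316, 217, 46, 24, 642], array([338.5, 229. ]))
drv ([411, 219, 18, 43, 499], array([419.7, 240.3])) ([411, 219, 18, 43, 498], array([419.7, 240.4]))Traceback (most recent call last):
  File "<stdin>", line 8, in <module>
  File "m.py", line 5, in blob
    n,l,st,ce=cv2.connectedComponentsWithStats(k); i=1+np.argmax(st[1:,4])
                                                       ~~~~~~~~~^^^^^^^^^^
    return _wrapfunc(a, 'argmax', axis=axis, out=out, **kwds)
    return bound(*args, **kwds)
ValueError: attempt to get argmax of an empty sequence
```

View pics/c9.png

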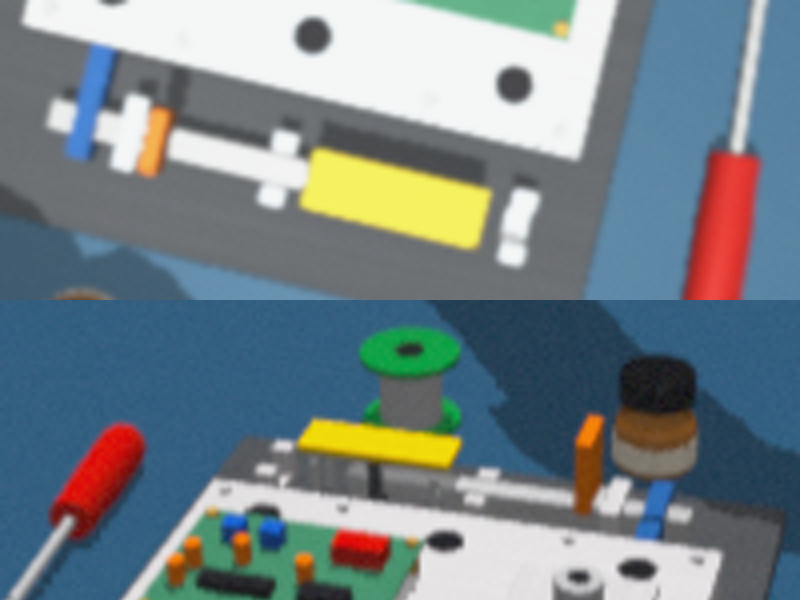

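The nose is through the blue lug at (90,105) in the crop, and the catch plate is back at its original pixels, so it is up. That can only happen with the bolt at 27 mm or more. The driver's pixels are unchanged and the reel and jar stand where they were. Handing in.

```bash
python3 -c "
from h import *
print(workorder.finish_job())"
```

```text
the job is handed in; nothing more can be done
None
```

The bolt is home in the blue lug and the catch has sprung back up over it; I handed the job in at about 8 s. The rear fingertip held the catch on its stop while the front finger pushed the tab, until the force jumped to about 19 N at the stop. Then I backed off and lifted clear.

**Last checks**
- **Bolt:** the top view put the tab's travel at about 27 mm and the side view at about 29 mm. They disagree slightly, within about 2 mm calibration error plus the unknown 0–2 mm starting offset. The nose shows through the lug.
- **Catch:** the plate is back at its starting pixels in both views, so it is up. That fits the bolt being at 27 mm or more.
- **Bystanders:** the screwdriver's pixels are unchanged. The reel's colour mask failed in the last script, so I judged the reel and the jar by eye only; they looked unmoved.
- **Arm:** it ended well clear, with about 1 N or less on the tool.

**Off plan**
- The first press reached about 46 N at the wrist before I eased off.
- The catch then rose partly while the bolt was still back, so I pressed it down again before pushing.
- The tool tilted about 4° during the push.

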